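# Sweep the brass spacers through the sorting tray's gate

## Robot

A 6-joint arm with a two-finger parallel gripper is mounted at the origin on the work surface. World frame = base frame: x ahead of the robot, y to its left, z up, the work surface at z = 0. Lengths are in m, angles in rad, forces in N, time in s.
With the tool pointing down it reaches from about 0.375 to 0.9 m from the base axis. Payload 3.1 kg.
Tool frame: the origin (TCP) lies at the very end of the fingers, on their centre line; the grasp point (between the pads) lies 19 mm behind it; z points along the fingers, y is the line along which they close (so a half turn about z gives the same grasp; the last joint's range is limited). The gripper opens to 87 mm and grips with 3 to 60 N. Pads are 19 mm wide; open, the fingers measure 117 mm over their backs; the gripper's body (75 mm by 190 mm) begins 51 mm behind the grasp point.
Start: joints at [-0.178, 0.527, 1.433, -0, 1.181, -0.178], TCP at [0.625, 0, 0.223] pointing down, gripper open.
Joint ranges: [-3.08, 3.08], [-0.75, 2.2], [0.22, 2.44], [-1.43, 4.57], [0, 2.65], [-2.85, 2.85]. Speed limits (rad/s): [2.79, 2.79, 3.14, 3.14, 3.14, 3.14].

## Interface

Orientations are given as a unit quaternion [x, y, z, w].
In Python, from rig import robot gives the robot as it stands. The module is installed in compiled form; this text tells all that it offers.
- The arm moves only by the tool servo_tool, never from a script. Its argument "rows" is one flat list of numbers, 5 for each row, row after row: the closure, from -1 (fully open) to 1 (shut), so that 0 is half open, then the shift along the tool's x, y, z in m, then the turn about the tool's z in degrees. A call has 1 to 5 rows; each row shifts and turns the commanded pose from where the row before left it, along the tool's axes as they then stand; what a row does not reach is not made up. A row lasts 1/12 s, in which the tool goes at most 41.7 mm and 7.16 degrees, less where a joint would pass 70% of its speed; a pose out of reach is approached as far as the arm can. A call with a gripper value outside its range is refused whole. The fingers move at their own pace and stop on an object; "newtons" is the grip in N (left out, the last holds). Time passes only in rows, so rows that do not move let the fingers close. It gives the time, the measured TCP pose, the force, the opening and the grip force at its end, in the units of the state.
- robot.get_obs(): the state, without advancing time (a new reading comes with each control period).
- robot.camera(name): name is "scene" or "side" or "wrist"; returns a dict with "pixels" (400x640x3 uint8, red, green, blue), "intrinsics" (3x3 intrinsics, pixels), "rvec" (rotation vector, rad) and "tvec" (3), from world to camera coordinates, as OpenCV has them; the wrist camera has in their place "mount" (4x4, takes a point from camera to tool coordinates, whose origin is the TCP and whose axes are the flange's). Camera axes: x right, y down, z forward; pixel columns grow to the right and rows downward; lengths in m; the calibration is good to about 2 mm. A picture is of the moment at which its call begins: read the wrist's pose just before it. There is no depth.
- robot.hand_in(): hands the job in; it is judged then, once.
Trained networks look in a picture, given as the dict that the camera call returned (one of the last four; its "shot" number tells which), for a name from the list of things; names that differ only in an ending like _2 or _b are one class to them, and where a whole thing is asked for, a point or a joint stands for the part that bears it (a point fixed in the world has none). Each returns a list of dicts, best first, with "score" (0 to 1); they miss things now and then, are a little off and sometimes report something else, mostly with a low value. They report only what shows in the picture. A call takes as long as a camera call. They do not tell look-alikes from the thing itself.
- robot.spot_in(picture, query): "at" ([x, y, z] in m, in world coordinates, good to about 4 mm: the middle of the surface that is visible of it).
- robot.outline_of(picture, query): "region" (400x640 bool, what is visible of it).
- robot.place_of(picture, query): "at" ([x, y, z] in m, in world coordinates, good to about 4 mm: a listed point, or the origin of a listed thing).
The state is a dict: "time": time; "q": joint angles; "joint_velocities": joint speeds; "joint_torque": joint torques, N m; "position": TCP position; "tool_rot": TCP orientation; "ft_force": force on the tool from outside, world axes, zero at the start; "moment": the same for the moment, N m; "grip_width": finger opening in m; "grip_force": force on a finger pad.
Only numpy, scipy, OpenCV 4.12 (cv2) and the standard library are available. Lean on these libraries where they do the work, as an engineer would, in place of code of your own. Each camera call takes 0.05 s, during which the arm holds its last target. There are 200 camera calls.

## Task

With the fingertips, push the three brass spacers one at a time across the sorting tray, through the gate at the end of its funnel, so that each drops through the slot into the blue bin below before the next one is brought up to the gate. Only push them gently: do not pinch, pick up or carry any spacer. Leave the two black spacers lying on the tray, and do not disturb the probe positioner or the amber jar beside it.

Things in the scene. Friction and masses are not known exactly. Their poses are not given: they have to be found in the camera images.
- tray: White sorting tray, fixed to the bench. Origin: on the bench under the middle of the deck; x points along the tray to the gate, y left of x, z up. Deck (flat white floor) 70 mm above the bench, x -120 to +124, y +-110 mm. All fences are 6 mm high: fingertips 8 to 9 mm above the deck clear them and still push a 12 mm high spacer.
- gate (a point): Middle of the gate, on the deck surface: (119, 0, 70) mm in the tray's frame, same axes. Two slanting grey fences form a funnel from (68, +-110) to (117, +-19) mm; the gate between their rounded jaws is 38 mm wide along y. The deck ends in a straight edge at x = 124 mm, 5 mm past this point; a spacer whose centre is pushed 5 to 15 mm past that edge tips and falls.
- slot (a point): Middle of the open drop slot beyond the gate, level with the deck: (147, 0, 70) mm in the tray's frame, same axes. The slot runs from x = 124 to 170 mm, y +-22 mm, between side cheeks and an end stop that stand 6 mm above the deck.
- bin (a point): Centre of the floor of the open blue collecting bin under the slot: (155, 0, 3) mm in the tray's frame, same axes. Inside 124 mm along x and 114 mm along y, walls up to 56 mm above the bench; fixed to the tray.
- brass_1: Loose brass-coloured spacer, a flat round disc 28 mm in diameter and 12 mm high with a small blind hole, about 60 g, lying flat on the tray's deck; origin at its centre (6 mm above the deck).
- brass_2: Loose brass-coloured spacer, a flat round disc 28 mm in diameter and 12 mm high with a small blind hole, about 60 g, lying flat on the tray's deck; origin at its centre (6 mm above the deck).
- brass_3: Loose brass-coloured spacer, a flat round disc 28 mm in diameter and 12 mm high with a small blind hole, about 60 g, lying flat on the tray's deck; origin at its centre (6 mm above the deck).
- black_1: Loose black spacer of the same shape (28 mm diameter, 12 mm high), about 22 g, lying flat on the tray's deck; origin at its centre. It stays on the tray.
- black_2: Loose black spacer of the same shape (28 mm diameter, 12 mm high), about 22 g, lying flat on the tray's deck; origin at its centre. It stays on the tray.
- positioner: Probe positioner with a steel block base 50 x 42 mm and micrometer knobs, 84 mm high in all, loose on the bench behind the tray's back end; origin under its centre. Bystander.
- jar: Small amber jar with a white cap, 44 mm in diameter, 62 mm high, loose on the bench beside the tray; origin under its centre. Bystander.
There are look-alikes about, which are no part of the job. Leave any pink, turquoise or white look-alike of the brass_3 alone.

How it is judged:
By the outcome, as a careful person would: the job done as asked, in the order asked, and still so for the second after the job is handed in, with the robot touching nothing.
It also fails if it takes over 61 s, if anything falls off the work surface, if the arm or the gripper's body presses on something with over 40 N, if the wrist force passes 120 N, or if a joint passes its speed limit or range.

## Working session

There is one attempt and no reset: what is moved stays moved. The work goes in short steps, Python scripts to look and compute and a tool call to move; the robot and the scene stay as the last step left them, time stands still between calls to the robot, and variables do not carry over. Pictures are saved under pics/ and viewed, at most 10 in all, crops included, and the job is handed in when it is done.

Besides the shell and the picture viewer there is one more tool, called after "Emit:" as name(argument=value, ...) on one line, values as JSON. servo_tool: Moves the arm, as the interface text tells. Its arguments: {"type":"object","properties":{"rows":{"type":"array","items":{"type":"number"}},"newtons":{"type":"number"}},"required":["rows"]}

```bash
mkdir -p pics; cat > h.py <<'E'
import numpy as np, cv2
from rig import robot
from scipy.spatial.transform import Rotation as R
def cam(n):
    o=robot.get_obs(); p=robot.camera(n); K=np.array(p["intrinsics"])
    if "mount" in p:
        T=np.eye(4);T[:3,:3]=R.from_quat(o["tool_rot"]).as_matrix();T[:3,3]=o["position"]
        M=np.linalg.inv(T@np.array(p["mount"]))
    else:
        M=np.eye(4);M[:3,:3]=cv2.Rodrigues(np.array(p["rvec"],float))[0];M[:3,3]=np.ravel(p["tvec"])
    return p,K,M
def pix(K,M,X):
    c=M[:3,:3]@np.array(X)+M[:3,3]; c=K@c; return c[:2]/c[2]
def onplane(K,M,uv,z):
    d=M[:3,:3].T@np.linalg.inv(K)@np.array([uv[0],uv[1],1.]); c=-M[:3,:3].T@M[:3,3]
    return c+d*(z-c[2])/d[2]
def save(p,n): cv2.imwrite("pics/"+n,cv2.cvtColor(p["pixels"],cv2.COLOR_RGB2BGR))
E
python3 - <<'E'
from h import *
np.set_printoptions(precision=4,suppress=True)
o=robot.get_obs();print(o["position"],o["tool_rot"],o["time"])
for n in ["scene","side","wrist"]:
    p,K,M=cam(n);save(p,n+"0.png")
    print(n,"campos",-M[:3,:3].T@M[:3,3])
    for q in ["brass_1","black_1","positioner","jar","gate","slot","bin","tray"]:
        for r in robot.place_of(p,q)[:6]:
            print(q,round(r["score"],2),np.round(r["at"],4),np.round(pix(K,M,r["at"])))
E
```

```text
[0.6243 0.0002 0.2216] [ 0.7071  0.7071 -0.0006 -0.0009] 0.0
scene campos [ 1.0191 -0.3006  0.5133]
brass_1 0.72 [0.6464 0.1215 0.0765] [346. 200.]
brass_1 0.56 [0.4774 0.3124 0.0049] [347. 152.]
brass_1 0.53 [0.6215 0.1952 0.0753] [365. 175.]
brass_1 0.44 [0.5204 0.198  0.0724] [323. 153.]
black_1 0.64 [0.6224 0.0763 0.075 ] [314. 207.]
black_1 0.6 [0.5576 0.038  0.0756] [267. 199.]
positioner 0.61 [ 0.7721  0.2021 -0.0007] [437. 251.]
jar 0.93 [ 0.6199 -0.0462 -0.0032] [254. 284.]
gate 0.89 [0.4546 0.102  0.0768] [258. 158.]
slot 0.81 [0.4216 0.099  0.069 ] [246. 155.]
tray 0.6 [0.569  0.1231 0.0001] [312. 215.]
side campos [0.284  0.5719 0.4408]
brass_1 0.91 [0.5251 0.2762 0.0061] [299. 322.]
brass_1 0.88 [0.4767 0.311  0.0037] [313. 357.]
brass_1 0.74 [0.5248 0.1982 0.0781] [330. 253.]
brass_1 0.74 [0.599  0.2902 0.0063] [253. 306.]
brass_1 0.59 [0.4425 0.2675 0.0066] [353. 345.]
brass_1 0.56 [0.6228 0.1942 0.0774] [279. 229.]
black_1 0.67 [0.6265 0.0723 0.0737] [321. 197.]
black_1 0.61 [0.5591 0.0364 0.0787] [364. 197.]
positioner 0.95 [ 0.7731  0.206  -0.0007] [215. 240.]
gate 0.92 [0.4513 0.1019 0.0684] [405. 242.]
slot 0.71 [0.4237 0.105  0.0737] [422. 247.]
bin 0.97 [0.4188 0.0972 0.0079] [421. 278.]
bin 0.36 [0.4551 0.1023 0.0703] [403. 240.]
tray 0.85 [ 0.5733  0.1202 -0.0013] [331. 255.]
wrist campos [0.6245 0.0782 0.3859]
brass_1 0.63 [0.6454 0.1241 0.0784] [335.  47.]
black_1 0.9 [0.6219 0.0767 0.0788] [307. 107.]
black_1 0.74 [0.5566 0.0352 0.0741] [236. 154.]
positioner 0.42 [0.6452 0.1259 0.0778] [335.  45.]
positioner 0.36 [0.4223 0.0941 0.0722] [79. 86.]
jar 0.67 [ 0.6197 -0.0479 -0.0014] [306. 214.]
gate 0.95 [0.4521 0.1027 0.0703] [112.  76.]
slot 0.75 [0.4218 0.096  0.0703] [79. 84.]
bin 0.6 [0.4157 0.1009 0.0045] [113.  83.]
tray 0.86 [0.5682 0.1245 0.0006] [256.  59.]
```

View pics/scene0.png

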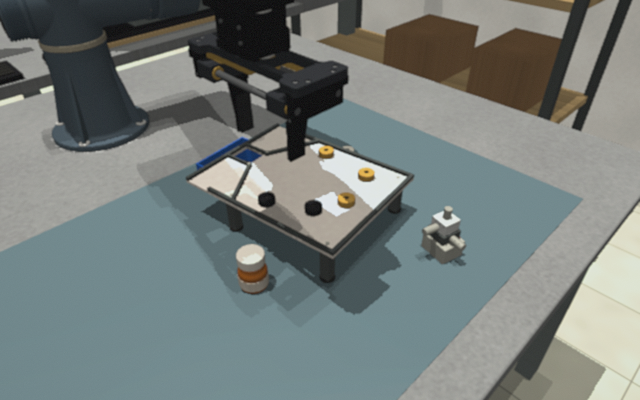

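View pics/side0.png

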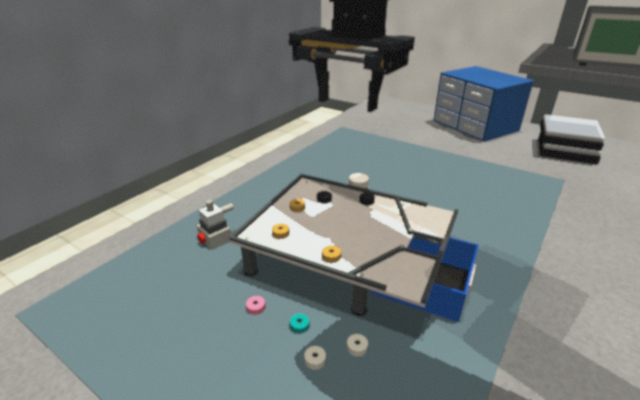

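The scene view shows brass spacers on the tray at (346,200), (367,174) and (326,152), and black ones at (266,199) and (313,207). The look-alikes on the bench, in the side view, are pink (256,304), turquoise (299,322) and two whites (315,357), (357,345). The brass spacers in the side view are at (297,204), (281,230) and (331,253). Next I fit the tray pose and check it in a crop.

```bash
python3 - <<'E'
from h import *
from scipy.optimize import least_squares
from collections import defaultdict
np.set_printoptions(precision=4,suppress=True)
loc={"gate":(119,0,70),"slot":(147,0,70),"bin":(155,0,3),"tray":(0,0,0)}
obs=[];views={};pts=defaultdict(list)
for n in ["scene","side","wrist"]:
    p,K,M=cam(n);views[n]=(p,K,M)
    for q in loc:
        r=robot.place_of(p,q)
        if r and r[0]["score"]>.55: obs.append((q,r[0]["at"]))
    for q in ["brass_1","black_1"]:
        for r in robot.place_of(p,q):
            if r["at"][2]>.06: pts[q].append(r["at"])
            uvr=None
obs+= [("gate",a) for a in([.4546,.102,.0768],[.4513,.1019,.0684],[.4521,.1027,.0703])]+[("slot",a) for a in([.4216,.099,.069],[.4237,.105,.0737],[.4218,.096,.0703])]+[("tray",a) for a in([.569,.1231,0],[.5733,.1202,0],[.5682,.1245,0])]
W=lambda s,l:np.array([s[0],s[1]])+np.array([[np.cos(s[2]),-np.sin(s[2])],[np.sin(s[2]),np.cos(s[2])]])@(np.array(l[:2])/1e3)
s=least_squares(lambda s:np.concatenate([W(s,loc[q])-np.array(a)[:2] for q,a in obs]),[.57,.123,np.pi+.16],loss='soft_l1',f_scale=.004).x
print("fit",s,np.degrees(s[2]))
# refine with deck edges: overlay
np.save("tray.npy",s)
ims=[]
for n,box in [("side",(210,160,500,320)),("wrist",(0,0,420,240))]:
    p,K,M=views[n];im=cv2.cvtColor(p["pixels"],cv2.COLOR_RGB2BGR);b=box
    k=3 if n=="side" else 2;k=1.9
    im=cv2.resize(im[b[1]:b[3],b[0]:b[2]],None,fx=2.5 if n=="side" else 1.75,fy=2.5 if n=="side" else 1.75,interpolation=cv2.INTER_CUBIC)
    k=2.5 if n=="side" else 1.75
    def P(l): return tuple(int(v) for v in (pix(K,M,[*W(s,l),l[2]/1e3])-b[:2])*k)
    for a,c in [((-120,-110,70),(-120,110,70)),((-120,110,70),(68,110,70)),((-120,-110,70),(68,-110,70)),((68,110,70),(117,19,70)),((68,-110,70),(117,-19,70)),((124,-22,70),(124,22,70)),((170,-22,70),(170,22,70))]:
        cv2.line(im,P(a),P(c),(0,0,255),1)
    ims.append(im)
w=max(i.shape[1] for i in ims)
ims=[cv2.copyMakeBorder(i,0,0,0,w-i.shape[1],0) for i in ims]
v=np.vstack(ims);v=cv2.resize(v,None,fx=min(1,600/v.shape[0]),fy=min(1,600/v.shape[0]));cv2.imwrite("pics/ov.png",v);print(v.shape)
# colour blobs -> spacers by top plane z=.082
Ri=np.array([[np.cos(s[2]),np.sin(s[2])],[-np.sin(s[2]),np.cos(s[2])]])
for q in pts:
    for a in pts[q]: print(q,np.array(a),"tray",np.round(Ri@(np.array(a)[:2]-s[:2])*1e3,1))
E
```

```text
fit [0.5696 0.122  3.3004] 189.09688423284624
(600, 538, 3)
brass_1 [0.6444 0.123  0.0771] tray [-74.1  10.8]
brass_1 [0.5245 0.1967 0.0704] tray [ 32.7 -80.9]
brass_1 [0.6197 0.1922 0.0779] tray [-60.6 -61.4]
brass_1 [0.5241 0.1989 0.077 ] tray [ 32.7 -83.1]
brass_1 [0.6458 0.12   0.0757] tray [-75.  14.]
brass_1 [0.6493 0.1237 0.0779] tray [-79.   10.9]
black_1 [0.6277 0.0768 0.0747] tray [-50.3  53.8]
black_1 [0.5559 0.0365 0.0757] tray [27.  82.3]
black_1 [0.5587 0.0366 0.0726] tray [24.2 82.6]
black_1 [0.624  0.0732 0.0737] tray [-46.   56.8]
black_1 [0.6217 0.0799 0.0766] tray [-44.8  49.8]
black_1 [0.5576 0.0352 0.0773] tray [25.5 83.8]
black_1 [0.4222 0.0954 0.0715] tray [149.7   3. ]
```

View pics/ov.png

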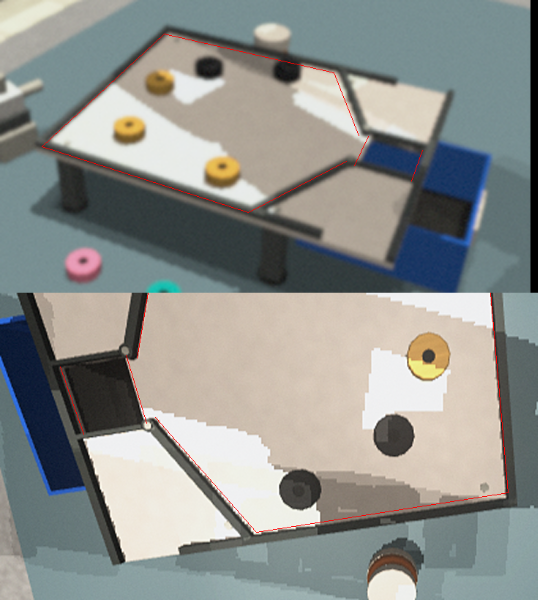

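The overlay of the fitted tray lines up with its fences and the gate. The pick is the three brass discs on the deck. In the tray frame they lie at A (-76,12), B (-61,-62) and C (33,-82) mm. I start with A.

Emit:
servo_tool(rows=[0.63,0,0,0,-7,0.63,0,0,0,-7,0.63,0,0,0,-7,0.63,0,0,0,-7,0.63,0,0,0,-7], newtons=10)

```text
time: 2.82
position: [0.625, 0.0, 0.2226]
tool_rot: [0.459, 0.888, 0.0, -0.0]
ft_force: [-0.1, -0.5, -0.1]
grip_width: 0.0616
grip_force: 0.0
```

Emit:
servo_tool(rows=[0.63,0,0,0,-7,0.63,0,0,0,-7,0.63,0,0,0,-7,0.63,0,0,0,-7,0.63,0,0,0,-7])

```text
time: 3.23
position: [0.625, 0.0, 0.2225]
tool_rot: [0.171, 0.985, 0.0, -0.0]
ft_force: [0.5, -0.7, -0.1]
grip_width: 0.0284
grip_force: 0.0
```

Emit:
servo_tool(rows=[0.63,0,0,0,-7,0.63,0,0,0,-7,0.63,0,0,0,-7,0.63,0,0,0,-4.7,0.63,0,0,0,0])

```text
time: 3.65
position: [0.625, 0.0, 0.2226]
tool_rot: [-0.05, 0.999, -0.0, 0.0]
ft_force: [0.3, -0.7, 0.6]
grip_width: 0.0162
grip_force: 0.0
```

Emit:
servo_tool(rows=[0.63,-0.0138,0.0238,0.0243,0,0.63,-0.0138,0.0238,0.0243,0,0.63,-0.0138,0.0238,0.0243,0,0.63,-0.0138,0.0238,0.0243,0,0.63,-0.0138,0.0238,0.0243,0])

```text
time: 4.07
position: [0.6823, 0.1264, 0.1]
tool_rot: [-0.048, 0.999, 0.0, 0.0]
ft_force: [0.1, -0.7, -0.4]
grip_width: 0.0161
grip_force: 0.0
```

```bash
cat >> h.py <<'E'
s=np.load("tray.npy")
def R2(a): return np.array([[np.cos(a),-np.sin(a)],[np.sin(a),np.cos(a)]])
def state():
    o=robot.get_obs(); Rm=R.from_quat(o["tool_rot"]).as_matrix()
    t=R2(s[2]).T@(np.array(o["position"])[:2]-s[:2])*1e3
    h=np.degrees(np.arctan2(Rm[1,0],Rm[0,0])-s[2]); h=(h+180)%360-180
    print("t",round(o["time"],2),"tray",t.round(1),"z",round(o["position"][2]*1e3,1),"head",round(h,2),"tilt",np.round(Rm[:,2],3),"w",round(o["grip_width"],4),"F",np.round(o["ft_force"],1),"q",np.round(o["q"],2))
    return t,h,o["position"][2]*1e3
def look(n="wrist",q=("brass_1","black_1")):
    p,K,M=cam(n)
    for k in q:
        for r in robot.place_of(p,k):
            if r["score"]>.3: print(n,k,round(r["score"],2),np.round(R2(s[2]).T@(np.array(r["at"])[:2]-s[:2])*1e3,1),"z",round(r["at"][2]*1e3,1))
    return p,K,M
def shift(t,h,goal):   # tray displacement -> tool x,y in mm
    d=np.array(goal)-t; a=np.radians(h); return np.round([d@[np.cos(a),np.sin(a)],-(d@[-np.sin(a),np.cos(a)])],1)
E
python3 - <<'E'
from h import *
t,h,z=state(); look(); look("side")
E
```

```text
t 4.07 tray [-112.    13.5] z 100.0 head -3.56 tilt [ 0.  0. -1.] w 0.0161 F [ 0.1 -0.7 -0.4] q [ 0.02  0.76  1.34  0.    1.04 -1.64]
wrist brass_1 0.68 [-76.7   9.5] z 76.7
wrist brass_1 0.67 [-58.8 -65.5] z 72.6
wrist brass_1 0.58 [ -51.5 -158.6] z 6.1
wrist brass_1 0.56 [  16.2 -159.2] z 1.9
wrist black_1 0.72 [-59.3 -64.2] z 72.8
wrist black_1 0.71 [-45.   52.5] z 78.3
side brass_1 0.84 [  62.7 -202.8] z 5.6
side brass_1 0.82 [-62.8 -61.9] z 78.4
side brass_1 0.77 [ 32.  -84.8] z 75.5
side brass_1 0.73 [ 105.6 -163. ] z 3.3
side brass_1 0.63 [  21.4 -162.8] z 4.3
side brass_1 0.6 [ -53.7 -158.4] z 5.1
side brass_1 0.54 [-74.3  10.3] z 73.6
side black_1 0.77 [25.1 85. ] z 75.6
side black_1 0.61 [-45.7  57.3] z 75.5
```

Emit:
servo_tool(rows=[0.63,0,0,0.0107,0,0.63,0,0,0.0107,0,0.63,0.005,0,0,0,0.63,0.005,0,0,0,0.63,0.006,0,0,0])

```text
time: 4.78
position: [0.6652, 0.1232, 0.0795]
tool_rot: [-0.049, 0.999, 0.0, -0.0]
ft_force: [0.1, 0.0, 0.2]
grip_width: 0.0164
grip_force: 0.1
```

Emit:
servo_tool(rows=[0.63,0.008,0,0,0,0.63,0.008,0,0,0,0.63,0.008,0,0,0,0.63,0.008,0,0,0,0.63,0.008,0,0,0])

```text
time: 5.2
position: [0.6252, 0.1197, 0.0799]
tool_rot: [-0.05, 0.999, -0.0, 0.0]
ft_force: [-0.8, 0.0, -1.0]
grip_width: 0.0164
grip_force: 0.2
```

Emit:
servo_tool(rows=[0.63,0.008,0,0,0,0.63,0.008,0,0,0,0.63,0.008,0,0,0,0.63,0.008,0,0,0,0.63,0.008,0,0,0])

```text
time: 5.62
position: [0.5856, 0.1157, 0.0797]
tool_rot: [-0.05, 0.999, -0.0, 0.0]
ft_force: [-0.1, 0.3, -0.3]
grip_width: 0.016
grip_force: 0.2
```

Emit:
servo_tool(rows=[0.63,0.008,0,0,0,0.63,0.008,0,0,0,0.63,0.008,0,0,0,0.63,0.008,0,0,0,0.63,0.008,0,0,0])

```text
time: 6.03
position: [0.5458, 0.1117, 0.0797]
tool_rot: [-0.05, 0.999, -0.0, 0.0]
ft_force: [0.1, 0.6, 0.2]
grip_width: 0.0161
grip_force: 0.2
```

```bash
python3 - <<'E'
from h import *
t,h,z=state(); look("side",["brass_1"]); p,K,M=look("wrist",["brass_1"]);save(p,"w1.png")
E
```

```text
t 6.03 tray [25.1  6.4] z 79.7 head -3.4 tilt [ 0.  0. -1.] w 0.0161 F [0.1 0.6 0.2] q [ 0.    0.64  1.72  0.    0.78 -1.67]
side brass_1 0.97 [ 108.5 -161.9] z 4.7
side brass_1 0.72 [  60. -201.] z 5.4
side brass_1 0.68 [ 29.4 -83.1] z 76.3
side brass_1 0.63 [  19.9 -163.4] z 6.0
side brass_1 0.56 [-64.  -59.7] z 77.3
side brass_1 0.53 [45.3  4.5] z 74.9
side brass_1 0.5 [ -55.5 -160.7] z 3.8
wrist brass_1 0.93 [  62.7 -202. ] z 4.4
wrist brass_1 0.8 [ 33.6 -82.7] z 81.2
wrist brass_1 0.77 [  16.6 -162.2] z 5.6
wrist brass_1 0.73 [ 104.2 -164.2] z 10.1
wrist brass_1 0.68 [44.3  3.3] z 76.3
wrist brass_1 0.54 [ -53.2 -159.2] z 5.5
```

View pics/w1.png

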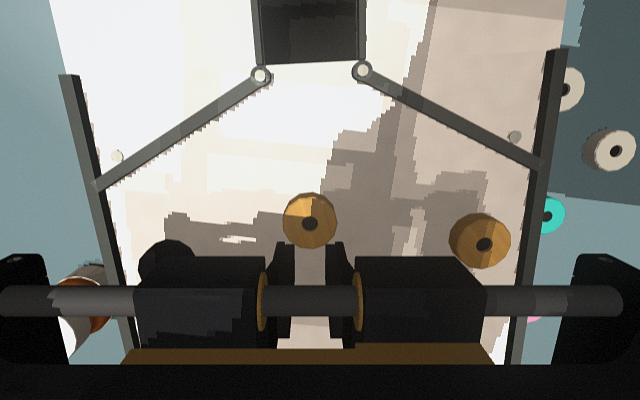

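Disc A sits cradled at (309,220), in line with the gate midpoint at about (311,72). I keep pushing.

Emit:
servo_tool(rows=[0.63,0.008,0,0.0005,0,0.63,0.008,0,0.0003,0,0.63,0.008,0,0,0,0.63,0.008,0,0,0,0.63,0.008,0,0,0])

```text
time: 6.65
position: [0.5059, 0.1078, 0.079]
tool_rot: [-0.05, 0.999, 0.0, 0.0]
ft_force: [1.6, 0.2, 0.3]
grip_width: 0.0162
grip_force: 0.7
```

Emit:
servo_tool(rows=[0.63,0.008,0,0,0,0.63,0.008,0,0,0,0.63,0.008,0,0,0,0.63,0.008,0,0,0,0.63,0.005,0,0,0])

```text
time: 7.07
position: [0.4685, 0.1041, 0.0789]
tool_rot: [-0.05, 0.999, 0.0, -0.0]
ft_force: [1.8, -0.6, 1.4]
grip_width: 0.016
grip_force: 0.8
```

Emit:
servo_tool(rows=[0.63,0.005,0,0,0,0.63,0.005,0,0,0,0.63,0.004,0,0,0,0.63,0,0,0,0,0.63,0,0,0,0])

```text
time: 7.48
position: [0.4552, 0.1028, 0.0786]
tool_rot: [-0.05, 0.999, 0.0, -0.001]
ft_force: [0.2, -0.2, 0.2]
grip_width: 0.016
grip_force: 0.0
```

```bash
python3 - <<'E'
from h import *
t,h,z=state(); look("side",["brass_1"]); p,K,M=cam("wrist");save(p,"w2.png")
E
```

```text
t 7.48 tray [115.9   0.9] z 78.6 head -3.39 tilt [-0.001 -0.    -1.   ] w 0.016 F [ 0.2 -0.2  0.2] q [-0.02  0.57  1.95 -0.    0.62 -1.69]
side brass_1 0.86 [  17.7 -163.8] z 4.6
side brass_1 0.82 [  64.  -204.6] z 6.3
side brass_1 0.7 [ 106.5 -162.7] z 9.6
side brass_1 0.68 [ 33.9 -84.7] z 76.5
side brass_1 0.62 [ -55.7 -160.1] z 2.5
side brass_1 0.62 [-217.9  -51.2] z -2.8
side brass_1 0.51 [-64.9 -60.4] z 74.7
side brass_1 0.44 [-47.8  57.5] z 73.7
```

View pics/w2.png

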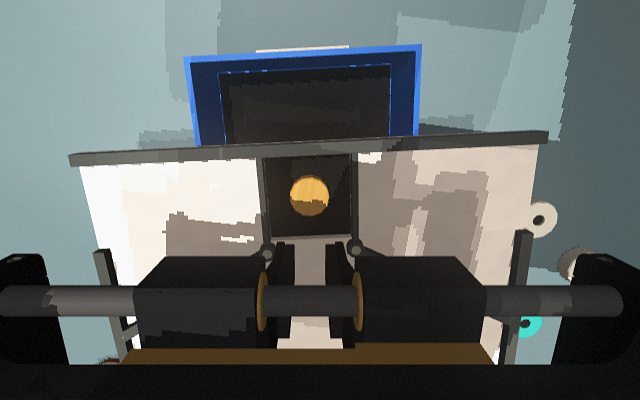

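Brass A has dropped: it shows inside the dark slot at (309,196), below deck level. Next I go behind B.

Emit:
servo_tool(rows=[0.63,0,0,-0.008,0,0.63,0,0,-0.008,-6.5,0.63,0,0,-0.008,-6.5,0.63,0,0,-0.008,-6.5,0.63,0,0,0,-6.4])

```text
time: 8.05
position: [0.4571, 0.1028, 0.1126]
tool_rot: [-0.275, 0.961, -0.0, 0.002]
ft_force: [0.2, -1.1, -0.8]
grip_width: 0.0163
grip_force: 0.0
```

Emit:
servo_tool(rows=[0.63,-0.0375,-0.0018,0,0,0.63,-0.0375,-0.0018,0,0,0.63,-0.0375,-0.0018,0,0,0.63,-0.0375,-0.0018,0,0,0.63,-0.0375,-0.0018,0,0])

```text
time: 8.47
position: [0.6218, 0.1944, 0.1117]
tool_rot: [-0.272, 0.962, -0.0, 0.0]
ft_force: [0.8, 0.4, -0.5]
grip_width: 0.0161
grip_force: 0.0
```

Emit:
servo_tool(rows=[0.63,-0.0375,-0.0018,0,0,0.63,0,0,0,0])

```text
time: 8.63
position: [0.661, 0.2148, 0.1122]
tool_rot: [-0.273, 0.962, -0.0, 0.006]
ft_force: [1.3, -0.6, 0.7]
grip_width: 0.0158
grip_force: 0.0
```

```bash
python3 - <<'E'
from h import *
t,h,z=state(); look("wrist",["brass_1"]);look("side",["brass_1"])
E
```

```text
t 8.63 tray [-105.   -77.2] z 112.2 head 22.59 tilt [ 0.012  0.003 -1.   ] w 0.0158 F [ 1.3 -0.6  0.7] q [ 0.15  0.74  1.34  0.    1.05 -1.97]
wrist brass_1 0.75 [ 32.8 -84.8] z 77.7
wrist brass_1 0.68 [  63.7 -200.8] z 5.0
wrist brass_1 0.67 [  16.9 -161. ] z 4.0
wrist brass_1 0.62 [-62.  -65.3] z 70.9
wrist brass_1 0.55 [ -51.1 -158. ] z 6.0
side brass_1 0.85 [ 103.9 -163.7] z 6.4
side brass_1 0.8 [ -54.3 -160.3] z 6.7
side brass_1 0.79 [-62.7 -62.5] z 75.3
side brass_1 0.74 [  20.9 -163.1] z 11.7
side brass_1 0.65 [  62.7 -203.6] z 4.3
side brass_1 0.64 [ 34.1 -83.6] z 78.3
```

Emit:
servo_tool(rows=[0.63,0,0,0.016,0,0.63,0,0,0.016,0,0.63,0.004,0,0,0,0.63,0.005,0,0,0,0.63,0.005,0,0,0])

```text
time: 9.25
position: [0.6404, 0.2034, 0.0796]
tool_rot: [-0.272, 0.962, 0.0, -0.0]
ft_force: [0.1, -0.9, 0.6]
grip_width: 0.0161
grip_force: 0.1
```

Emit:
servo_tool(rows=[0.63,0.007,0,0,0,0.63,0.008,0,0,0,0.63,0.008,0,0,0,0.63,0.008,0,0,0,0.63,0.008,0,0,0])

```text
time: 9.67
position: [0.6077, 0.1833, 0.0794]
tool_rot: [-0.272, 0.962, -0.0, 0.001]
ft_force: [0.3, -0.4, 0.2]
grip_width: 0.0162
grip_force: 0.4
```

Emit:
servo_tool(rows=[0.63,0.008,0,0,0,0.63,0.008,0,0,0,0.63,0.008,0,0,0,0.63,0.008,0,0,0,0.63,0.008,0,0,0])

```text
time: 10.08
position: [0.5736, 0.1623, 0.079]
tool_rot: [-0.272, 0.962, -0.0, 0.0]
ft_force: [2.1, 0.3, 0.6]
grip_width: 0.0163
grip_force: 0.6
```

Emit:
servo_tool(rows=[0.63,0.008,0,0,0,0.63,0.008,0,0,0,0.63,0.008,0,0,0,0.63,0.008,0,0,0,0.63,0.008,0,0,0])

```text
time: 10.5
position: [0.5394, 0.1414, 0.0789]
tool_rot: [-0.272, 0.962, -0.0, 0.0]
ft_force: [0.9, 0.7, 1.0]
grip_width: 0.0162
grip_force: 0.6
```

```bash
python3 - <<'E'
from h import *
t,h,z=state(); look("side",["brass_1"]); look("wrist",["brass_1"])
print("cradled centre",t+21*np.array([np.cos(np.radians(h)),np.sin(np.radians(h))]))
E
```

```text
t 10.5 tray [ 26.8 -23.9] z 78.9 head 22.5 tilt [ 0.  0. -1.] w 0.0162 F [0.9 0.7 1. ] q [ 0.06  0.65  1.72  0.    0.78 -2.07]
side brass_1 0.96 [ 105.9 -163.4] z 7.0
side brass_1 0.84 [ -55.5 -160.6] z 6.5
side brass_1 0.78 [  63.3 -203.8] z 7.4
side brass_1 0.75 [  20.9 -164.4] z 7.8
side brass_1 0.68 [46.7 -9.2] z 77.5
side brass_1 0.68 [ 33.2 -82.1] z 75.6
wrist brass_1 0.98 [ 50.9 -16.3] z 74.9
wrist brass_1 0.83 [  66. -198.] z 5.8
wrist brass_1 0.61 [ 102.3 -163.5] z 6.8
wrist brass_1 0.55 [132.5  -3. ] z 9.1
cradled centre [ 46.15722144 -15.85517722]
```

Emit:
servo_tool(rows=[0.63,0.008,0,0,0,0.63,0.008,0,0,0,0.63,0.007,0,0,0,0.63,0.005,-0.001,0,3,0.63,0.005,-0.001,0,3])

```text
time: 11.12
position: [0.5117, 0.1225, 0.0788]
tool_rot: [-0.22, 0.975, 0.0, -0.0]
ft_force: [0.1, -0.4, 0.3]
grip_width: 0.0161
grip_force: 0.2
```

Emit:
servo_tool(rows=[0.63,0.005,-0.001,0,3,0.63,0.005,-0.001,0,3,0.63,0.005,-0.001,0,3,0.63,0.005,-0.001,0,3,0.63,0.005,-0.001,0,3])

```text
time: 11.53
position: [0.49, 0.1095, 0.0788]
tool_rot: [-0.091, 0.996, -0.0, -0.0]
ft_force: [0.3, -0.2, 0.5]
grip_width: 0.0159
grip_force: 0.2
```

```bash
python3 - <<'E'
from h import *
t,h,z=state(); look("side",["brass_1"]); p,K,M=look("wrist",["brass_1"]);save(p,"w3.png")
E
```

```text
t 11.53 tray [80.6 -0.2] z 78.8 head 1.35 tilt [-0.001 -0.    -1.   ] w 0.0159 F [ 0.3 -0.2  0.5] q [-0.    0.6   1.86 -0.    0.68 -1.76]
side brass_1 0.79 [ 32.9 -83.5] z 74.3
side brass_1 0.73 [  19.3 -163.8] z 7.2
side brass_1 0.69 [ -52.2 -159.8] z 6.0
side brass_1 0.64 [  61.3 -203.3] z 5.5
side brass_1 0.57 [ 107.5 -164. ] z 2.8
side brass_1 0.5 [98.8  7.2] z 77.8
wrist brass_1 0.92 [104.7  -1.1] z 72.1
wrist brass_1 0.9 [129.   -2.1] z 11.6
wrist brass_1 0.66 [  63.3 -201.9] z 6.7
wrist brass_1 0.64 [ 105.6 -161.3] z 6.1
```

View pics/w3.png

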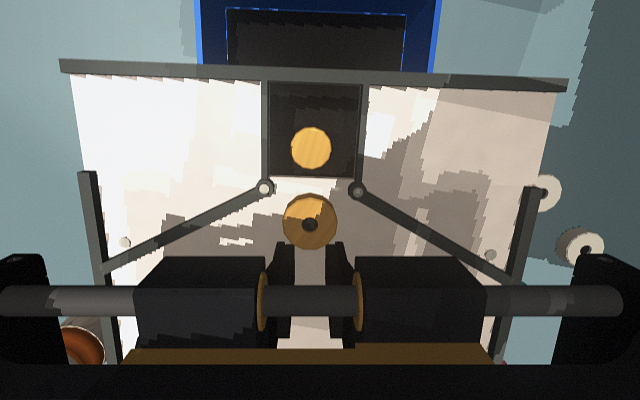

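Disc B is at (309,222), centred on the gate at (311,188). Disc A is visible in the bin at (310,148). I push B through.

Emit:
servo_tool(rows=[0.63,0.007,0,0,1,0.63,0.007,0,0,0,0.63,0.006,0,0,0,0.63,0.005,0,0,0,0.63,0.005,0,0,0])

```text
time: 12.15
position: [0.4608, 0.1048, 0.079]
tool_rot: [-0.084, 0.996, -0.0, 0.0]
ft_force: [0.3, -0.4, 1.0]
grip_width: 0.0162
grip_force: 0.2
```

Emit:
servo_tool(rows=[0.63,0.005,0,0,0,0.63,0.001,0,0,0,0.63,0,0,0,0,0.63,0,0,0,0,0.63,0,0,0,0])

```text
time: 12.57
position: [0.4558, 0.1038, 0.0788]
tool_rot: [-0.084, 0.996, -0.0, 0.0]
ft_force: [0.7, -0.2, 0.3]
grip_width: 0.016
grip_force: 0.0
```

```bash
python3 - <<'E'
from h import *
t,h,z=state(); p,K,M=look("wrist",["brass_1"]);save(p,"w4.png")
E
```

```text
t 12.57 tray [115.2   0. ] z 78.8 head 0.5 tilt [ 0. -0. -1.] w 0.016 F [ 0.7 -0.2  0.3] q [-0.02  0.57  1.95 -0.    0.62 -1.75]
wrist brass_1 0.86 [  20.6 -160.1] z 5.9
wrist brass_1 0.67 [  62.9 -200.8] z 7.3
wrist brass_1 0.65 [ 104.  -163.1] z 5.3
wrist brass_1 0.55 [146.5  -0.4] z 17.4
wrist brass_1 0.51 [131.3  -1.5] z 8.7
```

View pics/w4.png

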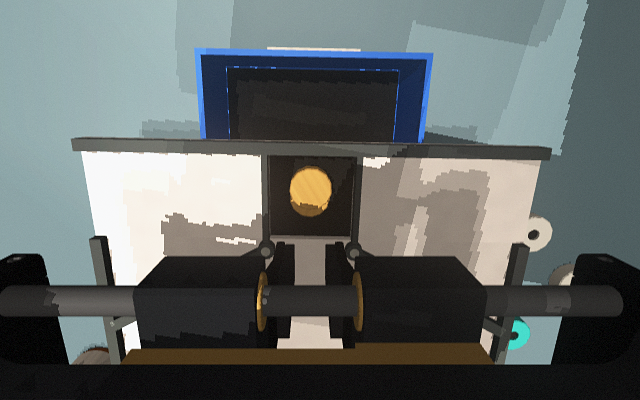

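Both discs are down in the bin, overlapping at (310,192) with z of about 9 to 17 mm. Now C.

Emit:
servo_tool(rows=[0.63,0,0,-0.016,0,0.63,0,0,-0.016,-6,0.63,0,0,0,-6,0.63,0,0,0,-6,0.63,0,0,0,-6])

```text
time: 13.08
position: [0.4558, 0.1038, 0.1112]
tool_rot: [-0.292, 0.957, -0.0, 0.001]
ft_force: [1.4, 1.0, -0.2]
grip_width: 0.016
grip_force: 0.0
```

Emit:
servo_tool(rows=[0.63,0,0,0,-7,0.63,0,0,0,-7,0.63,0,0,0,-7,0.63,0,0,0,-7,0.63,0,0,0,-7])

```text
time: 13.5
position: [0.4556, 0.1038, 0.1108]
tool_rot: [-0.566, 0.824, -0.0, 0.0]
ft_force: [0.7, -0.6, -0.9]
grip_width: 0.0162
grip_force: 0.0
```

Emit:
servo_tool(rows=[0.63,-0.03,-0.006,0,0,0.63,-0.03,-0.006,0,0,0.63,-0.03,-0.006,0,0,0.63,-0.03,-0.006,0,0,0.63,-0.03,-0.006,0,0])

```text
time: 13.92
position: [0.5387, 0.2338, 0.1108]
tool_rot: [-0.564, 0.826, 0.0, -0.0]
ft_force: [0.3, -1.3, 0.7]
grip_width: 0.0161
grip_force: 0.0
```

Emit:
servo_tool(rows=[0.63,0,0,0,0,0.63,0,0,0,0,0.63,0,0,0,0])

```text
time: 14.17
position: [0.537, 0.2321, 0.1103]
tool_rot: [-0.564, 0.826, 0.0, -0.001]
ft_force: [-0.5, -0.1, -0.1]
grip_width: 0.0159
grip_force: 0.0
```

```bash
python3 - <<'E'
from h import *
t,h,z=state(); look("wrist",["brass_1"]);look("side",["brass_1"]);look("scene",["brass_1"])
E
```

```text
t 14.17 tray [  14.7 -113.9] z 110.3 head 59.54 tilt [-0.002 -0.001 -1.   ] w 0.0159 F [-0.5 -0.1 -0.1] q [ 0.22  0.62  1.63 -0.    0.89 -2.55]
wrist brass_1 0.7 [ 0.8 -0.4] z 1.6
wrist brass_1 0.67 [  65.6 -200.4] z 5.7
wrist brass_1 0.65 [ 33.  -82.7] z 78.9
wrist brass_1 0.58 [  15.9 -158.7] z 1.0
side brass_1 0.77 [  20.1 -161.6] z 9.7
side brass_1 0.75 [ 108.8 -163.5] z 5.3
side brass_1 0.62 [  63.4 -203.7] z 7.8
side brass_1 0.6 [ 33.  -83.6] z 76.3
scene brass_1 0.64 [ 32.7 -83.7] z 72.9
scene brass_1 0.42 [  61.2 -202.9] z 8.0
```

Emit:
servo_tool(rows=[0.63,0,0,0.016,0,0.63,0,0,0.0155,0,0.63,0.004,0,0,0,0.63,0.005,0,0,0,0.63,0.006,0,0,0])

```text
time: 14.88
position: [0.5327, 0.218, 0.0798]
tool_rot: [-0.564, 0.826, -0.0, 0.0]
ft_force: [1.0, 0.2, 0.5]
grip_width: 0.0156
grip_force: 0.3
```

Emit:
servo_tool(rows=[0.63,0.007,0,0,0,0.63,0.007,0,0,0,0.63,0.007,0,0,0,0.63,0.007,0,0,0,0.63,0.007,0,0,0])

```text
time: 15.3
position: [0.5197, 0.1852, 0.0797]
tool_rot: [-0.563, 0.826, -0.0, 0.0]
ft_force: [0.2, 1.3, 1.2]
grip_width: 0.0161
grip_force: 0.2
```

Emit:
servo_tool(rows=[0.63,0.007,0,0,0,0.63,0.007,0,0,0,0.63,0.007,0,0,0,0.63,0.006,0,0,0,0.63,0,0,0,0])

```text
time: 15.72
position: [0.5093, 0.1597, 0.0793]
tool_rot: [-0.563, 0.826, 0.0, -0.001]
ft_force: [0.9, -0.9, -0.3]
grip_width: 0.0162
grip_force: 0.0
```

```bash
python3 - <<'E'
from h import *
t,h,z=state(); look("side",["brass_1"]); look("wrist",["brass_1"])
print("cradled centre",t+21*np.array([np.cos(np.radians(h)),np.sin(np.radians(h))]))
E
```

```text
t 15.72 tray [ 53.5 -46.7] z 79.3 head 59.45 tilt [-0.001 -0.    -1.   ] w 0.0162 F [ 0.9 -0.9 -0.3] q [ 0.09  0.62  1.78 -0.    0.74 -2.67]
side brass_1 0.87 [ -57.5 -158.8] z 5.9
side brass_1 0.76 [ 105.8 -163.6] z 2.9
side brass_1 0.69 [  16.5 -159.8] z 5.4
side brass_1 0.65 [ 65.1 -28.3] z 78.5
wrist brass_1 0.98 [144.1  -0.8] z 20.6
wrist brass_1 0.68 [ 66.3 -31.3] z 78.3
cradled centre [ 64.19718244 -28.63951786]
```

Emit:
servo_tool(rows=[0.63,0.005,0,0,0,0.63,0.005,0,0,0,0.63,0.0036,-0.0017,0,5,0.63,0.0036,-0.0017,0,5,0.63,0.0036,-0.0017,0,5])

```text
time: 16.33
position: [0.5061, 0.1392, 0.0793]
tool_rot: [-0.449, 0.894, -0.0, 0.0]
ft_force: [0.3, -0.2, 0.8]
grip_width: 0.0161
grip_force: 0.2
```

Emit:
servo_tool(rows=[0.63,0.0036,-0.0017,0,5,0.63,0.0036,-0.0017,0,5,0.63,0.0036,-0.0017,0,5,0.63,0.0036,-0.0017,0,5,0.63,0.0036,-0.0017,0,5])

```text
time: 16.75
position: [0.499, 0.1207, 0.0794]
tool_rot: [-0.245, 0.97, -0.0, 0.0]
ft_force: [-0.1, 0.6, -0.9]
grip_width: 0.0158
grip_force: 0.2
```

Emit:
servo_tool(rows=[0.63,0.0036,-0.0017,0,5,0.63,0.0036,-0.0017,0,5,0.63,0.0036,-0.0017,0,5,0.63,0.0036,-0.0017,0,4.4,0.63,0,0,0,0])

```text
time: 17.17
position: [0.4872, 0.1091, 0.0793]
tool_rot: [-0.079, 0.997, -0.0, -0.001]
ft_force: [-0.8, 0.4, 0.5]
grip_width: 0.0165
grip_force: 0.0
```

```bash
python3 - <<'E'
from h import *
t,h,z=state(); p,K,M=look("wrist",["brass_1"]);save(p,"w5.png")
E
```

```text
t 17.17 tray [83.4 -0.3] z 79.3 head 0.01 tilt [-0.001 -0.    -1.   ] w 0.0165 F [-0.8  0.4  0.5] q [-0.    0.6   1.87 -0.    0.68 -1.73]
wrist brass_1 0.75 [  61.6 -200.2] z 6.5
wrist brass_1 0.69 [ 106.5 -165.7] z 7.8
wrist brass_1 0.62 [107.   -2.5] z 78.4
wrist brass_1 0.59 [  19.3 -162.3] z 6.4
wrist brass_1 0.56 [127.3  -1.7] z 10.3
wrist brass_1 0.45 [ -50.8 -159. ] z 4.9
```

View pics/w5.png

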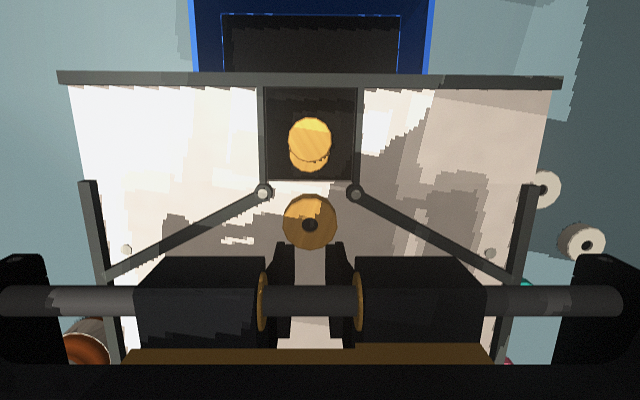

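Disc C is at (309,222), centred between the jaws at (263,192) and (356,192). Now I push it through, then lift.

Emit:
servo_tool(rows=[0.63,0.006,0,0,0,0.63,0.007,0,0,0,0.63,0.005,0,0,0,0.63,0.005,0,0,0,0.63,0.005,0,0,0])

```text
time: 17.68
position: [0.4598, 0.1052, 0.0795]
tool_rot: [-0.08, 0.997, -0.0, 0.0]
ft_force: [-0.3, -0.6, 0.3]
grip_width: 0.016
grip_force: 0.0
```

Emit:
servo_tool(rows=[0.63,0.005,0,0,0,0.63,0,0,0,0,0.63,0,0,0,0,0.63,0,0,0,0,0.63,0,0,0,0])

```text
time: 18.1
position: [0.4559, 0.1044, 0.0794]
tool_rot: [-0.08, 0.997, -0.0, 0.0]
ft_force: [0.5, 0.7, -1.4]
grip_width: 0.016
grip_force: 0.0
```

Emit:
servo_tool(rows=[0.63,0,0,-0.01,0,0.63,0,0,-0.02,0,0.63,0,0,-0.02,0,0.63,0,0,-0.02,0,0.63,0,0,0,0])

```text
time: 18.52
position: [0.4581, 0.1045, 0.1523]
tool_rot: [-0.08, 0.997, -0.0, 0.004]
ft_force: [0.6, 0.0, 0.1]
grip_width: 0.0165
grip_force: 0.0
```

```bash
python3 - <<'E'
from h import *
t,h,z=state(); p,K,M=look("wrist",["brass_1"])
p2,_,_=look("side",["brass_1","black_1","positioner"])
cv2.imwrite("pics/end.png",cv2.cvtColor(np.hstack([p["pixels"][60:340,160:500],p2["pixels"][160:440-60+20,180:500][:240].repeat(1,0) if 0 else cv2.resize(p2["pixels"][160:360,200:500],(420,280))]),cv2.COLOR_RGB2BGR))
E
```

```text
t 18.52 tray [112.8  -0.3] z 152.3 head 0.12 tilt [ 0.007 -0.    -1.   ] w 0.0165 F [0.6 0.  0.1] q [-0.01  0.43  1.89 -0.    0.81 -1.75]
wrist brass_1 0.97 [166.9  -4.3] z 15.7
wrist brass_1 0.86 [ 102.8 -162.9] z 8.7
wrist brass_1 0.85 [  64.3 -201. ] z 6.4
wrist brass_1 0.78 [130.4  -0. ] z 9.6
wrist brass_1 0.68 [  16.6 -160. ] z 4.2
side brass_1 0.95 [  63.2 -200.7] z 5.8
side brass_1 0.81 [ -56.9 -159.4] z 5.5
side brass_1 0.76 [  18.5 -162.8] z 6.3
side brass_1 0.61 [ 108.1 -162.7] z 6.1
side brass_1 0.58 [191.8  -4.7] z 11.3
side brass_1 0.41 [167.8   3.3] z 17.0
side black_1 0.62 [22.9 81.5] z 75.9
side black_1 0.61 [190.8  -2.6] z 11.0
side black_1 0.43 [-46.6  58.6] z 75.6
side positioner 0.87 [-216.5  -51.5] z -2.7
```

View pics/end.png

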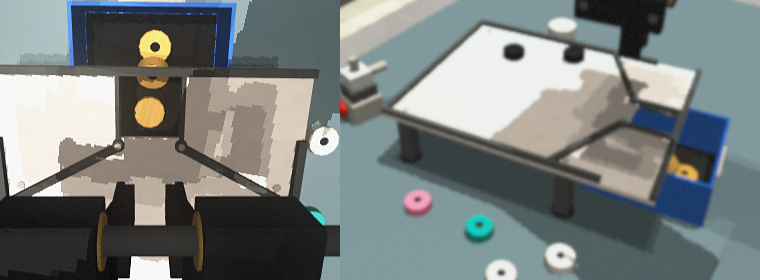

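All three brass discs lie in the bin, at (155,46), (152,72) and (150,112) in the left crop. Both black ones are on the tray and the bystanders have not moved.

```bash
python3 -c "
from rig import robot
print(robot.hand_in())"
```

```text
the job is handed in; nothing more can be done
None
```

I pushed the three brass spacers through the gate one at a time and all three are in the blue bin; both black spacers are still on the tray, the positioner and jar were not disturbed, and I handed the job in at about 18.5 s.

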